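# Make up the hearing-aid care tray

### The job

Put the hearing-aid care kit away in the frosted tray, each piece seated flat on the floor of its own place: the drying jar upright in the large round bay, the small drying capsule upright in the small round bay, the wax-filter case in the oblong bay and the tweezers lying lengthwise in the long cradle. Leave the look-alikes, the squat cream jar and the nail file, where they lie on the table.

Things in the scene. Friction and masses are not known exactly. Their poses are not given: they have to be found in the camera images.
- drying_jar: Drying jar, loose, 40 to 85 g: beige plastic, upright; body 44 mm across, from 34 to 52 mm height a ribbed twist cap 50 mm across, on it a raised grip bar 40 x 8 mm, 8 mm high (60 mm tall in all). Taller and narrower than the cream jar. Origin: centre of its underside; z up along its axis.
- capsule: Drying capsule, loose, 17 to 35 g: small aluminium drum, 30 mm across and 20 mm tall, standing upright, black vent dots on top. Origin: centre of its underside; z up.
- filter_case: Wax-filter case, loose, 28 to 56 g: black oblong plastic box, 50 mm (its x) by 36 mm (its y) by 24 mm tall, with a thin grey seam. Origin: centre of its underside; z up.
- tweezers: Steel tweezers, loose, 17 to 35 g, lying flat: 97 mm long along x (joined solid end at -x, the two tips at +x, open gap between the two legs), 14 mm wide (y) and 10 mm tall; rigid, does not squeeze together. Origin: under the middle of its length, on its underside; z up.
- cream_jar: Face-cream jar, loose, not part of the kit: beige, squat, smooth flat lid, 68 mm across and 30 mm tall. Origin: centre of its underside; z up. To be left alone.
- nail_file: Nail file, loose, not part of the kit: single flat steel blade with a round black handle, about 101 mm long along x (handle at -x), 10 mm wide, 10 mm tall at the handle. Origin: about mid-length, on its underside; z up. To be left alone.
- bay_large: Fixed square ivory insert, 76 x 76 x 10 mm; in its middle a large round recess 66 mm across, 6 mm deep (floor 4 mm above the origin). In the fixed frosted-glass tray (250 x 145 mm, long along the inserts' x, rim 12 mm above the table) that holds all four inserts, the square ones in a row 79 mm apart in any order. Origin: centre of its underside, 4 mm above the table; z up.
- bay_small: Fixed square ivory insert, 76 x 76 x 10 mm, with one small round recess 46 mm across in its middle, 6 mm deep (recess floor 4 mm above the origin), in the same tray. Origin: centre of its underside, 4 mm above the table; z up.
- bay_oblong: Fixed square ivory insert, 76 x 76 x 10 mm, with one rectangular recess 66 mm (its x) by 52 mm (its y) in its middle, 6 mm deep (recess floor 4 mm above the origin), in the same tray. Origin: centre of its underside, 4 mm above the table; z up.
- cradle: Fixed long ivory insert, 126 mm (x) by 48 mm (y): a flat bed 8 mm above the origin, 6 mm high stops across the ends (118 mm clear between) and 6 mm high cheeks along the sides near the ends (32 mm clear between); the middle 62 mm is open at the sides for the fingers. In the same tray, on its +y side. Origin: centre of its underside, 4 mm above the table; z up.
There are look-alikes about, which are no part of the job. There is more than one size of the capsule; the one meant has the size given above.

How it is judged (in metres and radians):
At the end, for the whole second after the job is handed in: Each kit piece in its own bay: origin within 14 mm of the insert centre (horizontally), -2 to +3 mm from the recess floor, tilt under 0.12 rad, at rest; case and tweezers lengthwise within 0.4 rad, either way round. Cream jar and nail file within 20 mm of their start (horizontal distance between drying_jar and bay_large below 0.014 m and z of drying_jar in the frame of bay_large between 0.002 and 0.007 m and angle between each of drying_jar, capsule, filter_case, tweezers's own z axis and vertical below 0.12 rad and linear speed of each of drying_jar, capsule, filter_case, tweezers below 0.02 m/s and angular speed of each of drying_jar, capsule, filter_case, tweezers below 0.2 rad/s and horizontal distance between capsule and bay_small below 0.014 m and z of capsule in the frame of bay_small between 0.002 and 0.007 m and horizontal distance between filter_case and bay_oblong below 0.014 m and z of filter_case in the frame of bay_oblong between 0.002 and 0.007 m and angle between the x axis of filter_case and the x axis of bay_oblong, either way round below 0.4 rad and horizontal distance between tweezers and cradle below 0.014 m and z of tweezers in the frame of cradle between 0.006 and 0.011 m and angle between the x axis of tweezers and the x axis of cradle, either way round below 0.4 rad and distance of each of cream_jar, nail_file from where it was at the start of the episode below 0.02 m); the robot touches nothing.
It fails at once if the cream jar is moved more than 20 mm (distance of cream_jar from where it was at the start of the episode above 0.02 m).
It fails at once if the nail file is moved more than 20 mm (distance of nail_file from where it was at the start of the episode above 0.02 m).
It also fails if it takes over 102 s, if anything falls off the work surface, if the arm or the gripper's body presses on something with over 40 N, if the wrist force passes 120 N, or if a joint passes its speed limit or range.

### The arm

A 6-joint arm with a two-finger parallel gripper is mounted at the origin on the work surface. World frame = base frame: x ahead of the robot, y to its left, z up, the work surface at z = 0. Lengths are in mm, angles in rad, forces in N, time in s.
With the tool pointing down it reaches from about 350 to 775 mm from the base axis. Payload 7.3 kg.
Tool frame: the origin (TCP) lies at the very end of the fingers, on their centre line; the grasp point (between the pads) lies 19 mm behind it; z points along the fingers, y is the line along which they close (so a half turn about z gives the same grasp; the last joint's range is limited). The gripper opens to 92 mm and grips with 3 to 60 N. Pads are 19 mm wide; open, the fingers measure 130 mm over their backs; the gripper's body (75 mm by 190 mm) begins 47 mm behind the grasp point.
Start: joints at [-1.317, 0.342, 1.524, -0, 1.275, -0.146], TCP at [204.371, -483.609, 226.741] pointing down, gripper open.
Joint ranges: [-2.53, 2.53], [-0.77, 2.02], [0.04, 2.7], [-1, 4.14], [0.28, 2.66], [-3.11, 3.11]. Speed limits (rad/s): [2.57, 2.57, 3.14, 3.14, 3.14, 3.14].

### API

Orientations are given as [roll, pitch, yaw] about the fixed x, y, z axes, in that order (R = Rz(yaw) Ry(pitch) Rx(roll)).
In Python, from plant import get_obs, vision, workorder gives the robot as it stands.
- The arm moves only by the shell command python3 -m pendant 'ROWS' [OPENING]. ROWS is a JSON object of lists of equal length, an entry for each row: "dp": the shift along the tool's x, y, z in m, a list of three; "rotation": the turn, a rotation vector about the tool's x, y, z in rad, a list of three. A call has 1 to 8 rows; each row is the pose to reach, as a shift and turn from the pose commanded when the call began, along the tool's axes at that moment; what a row does not reach only later rows make up. A row lasts 1/8 s, in which the tool goes at most 62.5 mm and 10.7 degrees, less where a joint would pass 70% of its speed; a pose out of reach is approached as far as the arm can. A call with a gripper value outside its range is refused whole. OPENING is the finger opening in m, from 0 to 0.0918, set as the call begins (- or left out, the last holds). The fingers move at their own pace and stop on an object; the grip force is fixed at half the most. Time passes only in rows, so rows that repeat a pose let the fingers close. It gives the time, the measured TCP pose, the force, the opening and the grip force at its end, in the units of the state.
- get_obs(): the state, without advancing time (a new reading comes with each control period).
- vision.capture(name): name is "scene" or "side" or "wrist"; returns a dict with "pixels" (384x512x3 uint8, red, green, blue), "vfov" (degrees; the focal length in pixels is half the picture's height over the tangent of half this angle, whatever the lens; pixels are square), "cx", "cy" (the principal point, pixels), "pose" (4x4, takes a point from camera to world coordinates); the wrist camera has in their place "T_tool_cam" (4x4, takes a point from camera to tool coordinates, whose origin is the TCP and whose axes are the flange's). Camera axes: x right, y up, looking along -z (the intrinsics and any distortion apply to the point x, -y, -z); pixel columns grow to the right and rows downward; lengths in mm; the calibration is good to about 2 mm. A picture is of the moment at which its call begins: read the wrist's pose just before it. There is no depth.
- workorder.close_job(): hands the job in; it is judged then, once.
The state is a dict: "time": time; "joint_positions": joint angles; "dq": joint speeds; "tau": joint torques, N m; "tool_pos": TCP position; "tcp_rot": TCP orientation; "contact_force": force on the tool from outside, world axes, zero at the start; "moment": the same for the moment, N m; "grip_width": finger opening in mm; "finger_force": force on a finger pad.
Only numpy, scipy, OpenCV 4.12 (cv2) and the standard library are available. Lean on these libraries where they do the work, as an engineer would, in place of code of your own. Each camera call takes 0.05 s, during which the arm holds its last target. There are 200 camera calls.

## Working session

There is one attempt and no reset: what is moved stays moved. The work goes in short steps, Python scripts to look and compute and a shell command to move; the robot and the scene stay as the last step left them, time stands still between calls to the robot, and variables do not carry over. Pictures are saved under pics/ and viewed, at most 14 in all, crops included, and the job is handed in when it is done.

```bash
mkdir -p pics; ls
python3 - <<'E'
from plant import get_obs, vision
import cv2, pickle
o=get_obs(); print(o)
d={}
for n in ("scene","side","wrist"):
    c=vision.capture(n); d[n]=c; print(n,{k:v for k,v in c.items() if k!="pixels"})
    cv2.imwrite(f"pics/{n}0.png",cv2.resize(c["pixels"][:,:,::-1],(800,600),interpolation=cv2.INTER_CUBIC))
pickle.dump((o,d),open("cap0.pkl","wb"))
E
```

```text
pics
{'time': 0.0, 'joint_positions': array([-1.31701094e+00,  3.42753862e-01,  1.52502963e+00,  1.09499809e-06,
        1.27540788e+00, -1.46014230e-01]), 'dq': array([ 0.00058537, -0.00151825, -0.00088042, -0.00014025, -0.00036457,
        0.00101961]), 'tau': array([-1.67257822e-03, -4.31255865e+01, -2.44218671e+01,  7.18111242e-02,
        5.61797374e-02, -9.93968547e-05]), 'tool_pos': array([ 204.25603143, -483.18485594,  226.02440909]), 'tcp_rot': array([-3.14001110e+00, -2.33643058e-04,  3.99799110e-01]), 'contact_force': array([-0.25909244,  0.56094654, -0.18923456]), 'moment': array([ 0.00755913,  0.0245716 , -0.00169149]), 'finger_force': 0.0, 'grip_width': 91.87001764479986}
scene {'vfov': 57.11355660655149, 'cx': 252.70347493180662, 'cy': 190.80451473575766, 'pose': array([[ 6.12587718e-01, -5.67224339e-01,  5.50447850e-01,
         1.01053513e+03],
       [ 7.90293540e-01,  4.27987559e-01, -4.38477787e-01,
        -4.04547526e+02],
       [ 1.31304412e-02,  7.03621487e-01,  7.10453654e-01,
         6.06713055e+02],
       [ 0.00000000e+00,  0.00000000e+00,  0.00000000e+0
[... 204 characters left out ...]
],
       [-8.15155574e-02,  6.67162322e-01, -7.40438823e-01,
        -7.86092141e+02],
       [-1.28267095e-02,  7.42147419e-01,  6.70113933e-01,
         7.12195625e+02],
       [ 0.00000000e+00,  0.00000000e+00,  0.00000000e+00,
         1.00000000e+00]])}
wrist {'vfov': 61.78776102108138, 'cx': 260.8214607161802, 'cy': 192.05126694710535, 'T_tool_cam': array([[ 4.65379341e-04,  9.55567294e-01,  2.94772676e-01,
         7.96532367e+01],
       [ 9.99999891e-01, -4.53206982e-04, -1.09608263e-04,
         2.51738245e-01],
       [ 2.88549635e-05,  2.94772695e-01, -9.55567401e-01,
        -1.58384486e+02],
       [ 0.00000000e+00,  0.00000000e+00,  0.00000000e+00,
         1.00000000e+00]])}
```

View pics/scene0.png

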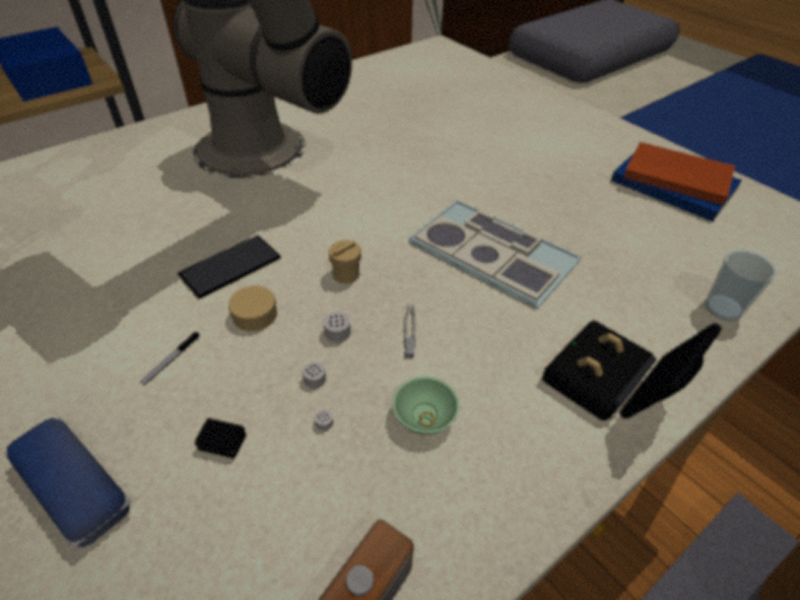

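View pics/side0.png

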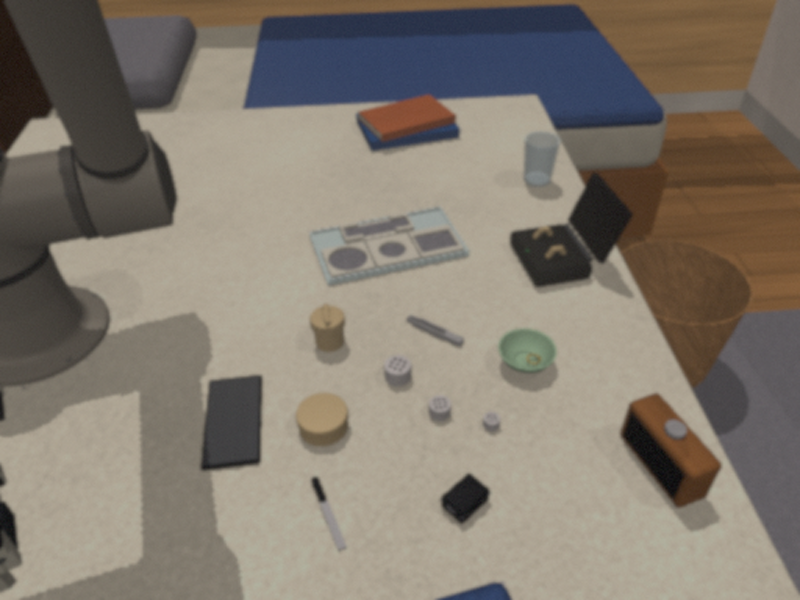

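The scene picture shows the jar at (345,262), the cream jar at (253,308) and the nail file at (170,358). The case is at (221,438), the tweezers at (410,330), and there are three capsules at (337,326), (314,375) and (323,420). The tray is around (495,252). The side picture shows the same layout. Next I'll triangulate these points roughly.

```bash
cat > h.py <<'E'
import numpy as np, cv2
def ray(c,uv,scale=1.5625,T=None):
    u,v=[(a+.5)/scale-.5 for a in uv]
    f=192/np.tan(np.radians(c["vfov"])/2)
    P=c["pose"] if T is None else T
    d=P[:3,:3]@np.array([(u-c["cx"])/f,-(v-c["cy"])/f,-1]); return P[:3,3],d
def onz(c,uv,z,scale=1.5625,T=None):
    o,d=ray(c,uv,scale,T); return o+d*(z-o[2])/d[2]
def tri(*rays):
    A=0;b=0
    for o,d in rays:
        d=d/np.linalg.norm(d);M=np.eye(3)-np.outer(d,d);A=A+M;b=b+M@o
    x=np.linalg.solve(A,b); r=max(np.linalg.norm(np.cross(x-o,d/np.linalg.norm(d))) for o,d in rays); return x,r
def toolT(o):
    from scipy.spatial.transform import Rotation as R
    T=np.eye(4);T[:3,:3]=R.from_euler("xyz",o["tcp_rot"]).as_matrix();T[:3,3]=o["tool_pos"];return T
E
python3 - <<'E'
import pickle,numpy as np
from h import *
np.set_printoptions(precision=1,suppress=True)
o,d=pickle.load(open("cap0.pkl","rb"));S,D=d["scene"],d["side"]
P={"jar top":((345,247),(327,314)),"capL top":((337,320),(398,364)),"capM top":((314,370),(440,403)),"capS top":((323,417),(491,418)),
"case top":((221,432),(466,492)),"tw joint":((409,351),(461,338)),"tw tip":((410,307),(410,320)),
"large":((446,235),(348,259)),"small":((485,254),(392,249)),"oblong":((527,274),(436,240)),"cradle":((503,230),(379,227)),
"cream":((253,299),(322,411)),"file hand":((195,337),(318,481)),"file tip":((144,381),(342,546)),"bowl":((425,400),(527,345))}
for k,(a,b) in P.items():
    x,r=tri(ray(S,a),ray(D,b)); print(k,x,"res %.1f"%r)
for n,(l,r,z) in {"L":((323,321),(351,321),20),"M":((302,371),(326,371),20),"S":((314,417),(332,417),20)}.items():
    print(n,np.linalg.norm(onz(S,l,z)-onz(S,r,z)))
E
```

```text
jar top [450.5 -59.3  57.3] res 0.4
capL top [ 546.8 -140.    27.9] res 0.4
capM top [ 597.5 -210.3   21.3] res 0.1
capS top [ 661.8 -237.5   15.5] res 0.7
case top [ 611.1 -348.7   23.5] res 0.3
tw joint [644.1 -86.2  15.5] res 0.8
tw tip [573.2 -27.4   5.4] res 0.7
large [481.4 126.   12.1] res 0.1
small [557.7 144.7  12.8] res 0.6
oblong [635.5 160.6  15.5] res 0.1
cradle [538.2 204.5  20.4] res 1.1
cream [ 442.  -216.9   31.7] res 1.0
file hand [ 436.6 -309.     8.8] res 0.6
file tip [ 464.2 -393.8    3.9] res 0.3
bowl [ 730.3 -131.1   37.7] res 0.7
L 40.16836904088738
M 31.659454555716845
S 22.14474906085595
```

The medium capsule (about 31 mm across) is the one meant. Tray yaw is about 0.22, and all points lie in reach. Next I'll move over the objects and look from the wrist.

```bash
cat > go.py <<'E'
import sys; from h import *; from plant import get_obs
from scipy.spatial.transform import Rotation as R
x,y,z,yaw=map(float,sys.argv[1:5]); o=get_obs(); T=toolT(o)
print("dp",np.round(T[:3,:3].T@(np.array([x,y,z])-T[:3,3])/1000,4), "rot",np.round((R.from_matrix(T[:3,:3]).inv()*R.from_euler("xyz",[np.pi,0,yaw])).as_rotvec(),3),"j6~%.2f"%(np.arctan2(y,x)+np.pi/2-yaw),"t",round(o["time"],2))
E
python3 go.py 550 -120 260 0
python3 -m pendant '{"dp":[[0.058,-0.025,-0.004],[0.116,-0.049,-0.008],[0.174,-0.073,-0.012],[0.232,-0.098,-0.016],[0.290,-0.123,-0.020],[0.348,-0.148,-0.025],[0.406,-0.172,-0.030],[0.461,-0.2,-0.034]],"rotation":[[0,0,0.05],[0,0,0.1],[0,0,0.15],[0,0,0.2],[0,0,0.25],[0,0,0.3],[0,0,0.35],[0,0,0.4]]}'
python3 -m pendant '{"dp":[[0,0,0],[0,0,0]],"rotation":[[0,0,0],[0,0,0]]}'
python3 - <<'E'
from plant import get_obs, vision
import cv2, pickle
o=get_obs(); c=vision.capture("wrist"); pickle.dump((o,c),open("w1.pkl","wb"))
cv2.imwrite("pics/w1.png",cv2.resize(c["pixels"][:,:,::-1],(800,600),interpolation=cv2.INTER_CUBIC))
E
```

```text
dp [ 0.4599 -0.2001 -0.0335] rot [-0.001  0.     0.4  ] j6~1.36 t 0.15
time: 1.15
tool_pos: [549.9, -121.2, 260.4]
tcp_rot: [3.141, 0.0, -0.002]
contact_force: [0.7, -1.1, 0.3]
grip_width: 92.0
finger_force: 0.0
time: 1.4
tool_pos: [548.3, -122.8, 259.9]
tcp_rot: [3.141, 0.001, 0.001]
contact_force: [-0.9, 0.0, 0.5]
grip_width: 91.9
finger_force: 0.0
```

View pics/w1.png

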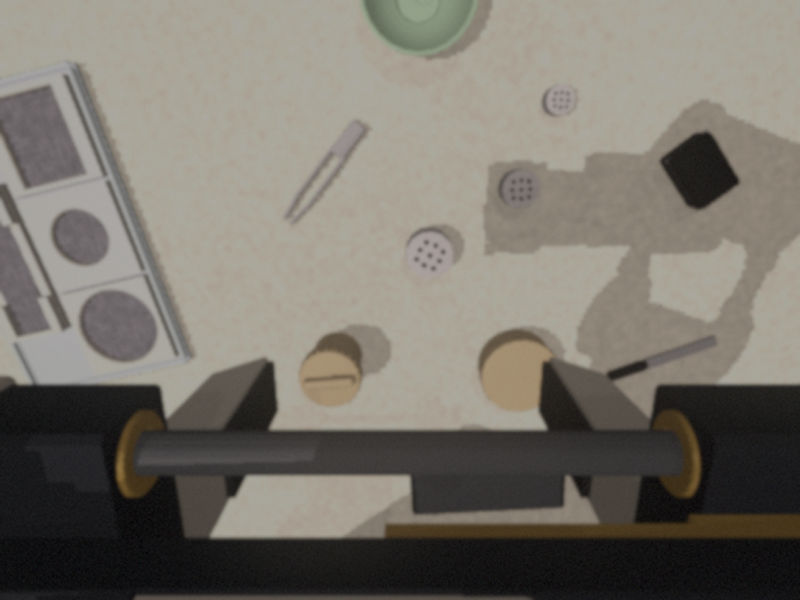

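The wrist view shows the tweezers from (358,126) to (291,218), capsule M at (519,187) and the case near (700,170). The jar's bar is at (330,379), and the bays are at (118,325), (81,237) and (42,138).

Run:
```python
import pickle
from h import *
np.set_printoptions(precision=1,suppress=True)
o,c=pickle.load(open("w1.pkl","rb")); T=toolT(o)@c["T_tool_cam"]
for k,uv,z in [("tw joint",(361,122),5),("tw tip",(290,220),5),("capM",(519,187),20),("jar bar",(330,379),60),("bar l",(305,380),60),("bar r",(356,377),60),
 ("case a",(661,167),24),("case b",(706,132),24),("case c",(738,180),24),("case d",(698,209),24),("capL",(430,252),24),("file t",(715,340),5),("file h",(610,376),5),("cream",(516,376),30),
 ("large floor",(118,325),8),("small",(81,237),8),("oblong",(42,138),8),("obl c1",(42,86),14),("obl c2",(86,176),14),("tray corner",(75,62),12),("tray corner2",(188,356),12)]:
    print(k,onz(c,uv,z,T=T))
im=cv2.imread("pics/w1.png")
full=cv2.imread
p=c["pixels"][:,:,::-1][70:150,400:490]
p=cv2.convertScaleAbs(p,alpha=3,beta=0)
cv2.imwrite("pics/case.png",cv2.resize(p,None,fx=6,fy=6,interpolation=cv2.INTER_CUBIC))
```

```text
tw joint [645.3 -86.8   5. ]
tw tip [569.2 -26.4   5. ]
capM [ 597.2 -209.6   20. ]
jar bar [452.5 -62.2  60. ]
bar l [451.6 -42.5  60. ]
bar r [454.2 -82.7  60. ]
case a [ 612.5 -315.7   24. ]
case b [ 637.8 -345.5   24. ]
case c [ 603.  -376.2   24. ]
case d [ 580.9 -349.3   24. ]
capL [ 546.6 -141.    24. ]
file t [ 463.8 -395.1    5. ]
file h [ 428.8 -306.5    5. ]
cream [ 440.7 -215.4   30. ]
large floor [478.4 128.7   8. ]
small [555.5 146.1   8. ]
oblong [633.1 161.5   8. ]
obl c1 [669.9 149.5  14. ]
obl c2 [604.7 129.   14. ]
tray corner [686.5 122.9  12. ]
tray corner2 [451.   69.6  12. ]
```

View pics/case.png

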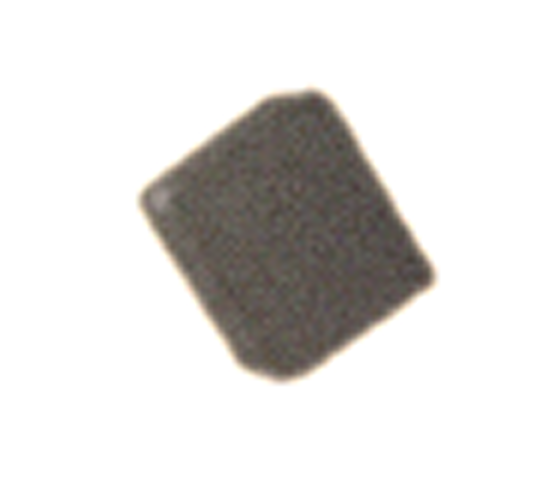

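Run:
```python
import pickle
from h import *
np.set_printoptions(precision=1,suppress=True)
o,c=pickle.load(open("w1.pkl","rb")); T=toolT(o)@c["T_tool_cam"]
f=lambda p,z:onz(c,(400+p[0]/6-.4,70+p[1]/6-.4),z,scale=1,T=T)
a,b,d=f((327,90),24),f((437,278),24),f((288,381),24)
print(a,b,d,b-a,d-b,np.linalg.norm(b-a),np.linalg.norm(d-b),np.arctan2(*(a-b)[1::-1]),np.arctan2(*(d-b)[1::-1]),"centre",(a+d)/2)
l,m=f((139,200),0),f((240,363),0); print(l,m,np.linalg.norm(l-m),np.arctan2(*(l-m)[1::-1]))
```

```text
[ 637.5 -348.4   24. ] [ 601.9 -376.8   24. ] [ 581.5 -350.5   24. ] [-35.6 -28.4   0. ] [-20.4  26.2   0. ] 45.498903548398786 33.22745351163238 0.6732004974455504 2.23216730066379 centre [ 609.5 -349.5   24. ]
[ 616.1 -326.7    0. ] [ 582.5 -353.4    0. ] 43.01806013439245 0.6713514754659613
```

```bash
python3 go.py 452.3 -62.4 120 0.2; python3 go.py 452.3 -62.4 25 0.2
```

```text
dp [-0.0956 -0.0611  0.1402] rot [ 0.     0.001 -0.201] j6~1.23 t 1.45
dp [-0.0955 -0.0611  0.2352] rot [ 0.     0.001 -0.201] j6~1.23 t 1.45
```

```bash
python3 -m pendant '{"dp":[[-0.032,-0.02,0.04],[-0.064,-0.04,0.09],[-0.0955,-0.061,0.13],[-0.0955,-0.061,0.14],[-0.0955,-0.061,0.165],[-0.0955,-0.061,0.195],[-0.0955,-0.061,0.22],[-0.0955,-0.061,0.235]],"rotation":[[0,0,-0.07],[0,0,-0.14],[0,0,-0.2],[0,0,-0.2],[0,0,-0.2],[0,0,-0.2],[0,0,-0.2],[0,0,-0.2]]}'
python3 -m pendant '{"dp":[[0,0,0],[0,0,0],[0,0,0],[0,0,0]],"rotation":[[0,0,0],[0,0,0],[0,0,0],[0,0,0]]}' 0.04
python3 -m pendant '{"dp":[[0,0,0],[0,0,0],[0,0,-0.03],[0,0,-0.07],[0,0,-0.1],[0,0,-0.1]],"rotation":[[0,0,0],[0,0,0],[0,0,0],[0,0,0],[0,0,0],[0,0,0]]}'
python3 go.py 478 60 140 0.22
```

```text
time: 2.45
tool_pos: [453.9, -63.5, 25.0]
tcp_rot: [3.141, -0.001, 0.197]
contact_force: [0.8, -0.3, 0.8]
grip_width: 92.0
finger_force: 0.0
time: 2.95
tool_pos: [453.6, -62.0, 26.0]
tcp_rot: [3.141, -0.001, 0.2]
contact_force: [-1.0, 0.5, 0.2]
grip_width: 56.8
finger_force: 0.2
time: 3.7
tool_pos: [454.5, -62.1, 127.2]
tcp_rot: [3.139, -0.004, 0.2]
contact_force: [0.3, -0.1, -1.0]
grip_width: 49.2
finger_force: 30.0
dp [ 0.0474 -0.115  -0.0129] rot [ 0.002 -0.004 -0.02 ] j6~1.48 t 3.7
```

```bash
python3 -m pendant '{"dp":[[0.018,-0.026,-0.02],[0.036,-0.052,-0.04],[0.055,-0.08,-0.06],[0.073,-0.11,-0.08],[0.091,-0.14,-0.1],[0.109,-0.17,-0.12],[0.118,-0.183,-0.123],[0.118,-0.183,-0.123]],"rotation":[[0,0,-0.02],[0,0,-0.02],[0,0,-0.02],[0,0,-0.02],[0,0,-0.02],[0,0,-0.02],[0,0,-0.02],[0,0,-0.02]]}'
python3 -m pendant '{"dp":[[0,0,0]],"rotation":[[0,0,0]]}'
python3 - <<'E'
from plant import get_obs, vision
import cv2, pickle
o=get_obs(); c=vision.capture("wrist"); pickle.dump((o,c),open("w2.pkl","wb"))
cv2.imwrite("pics/w2.png",cv2.resize(c["pixels"][:,:,::-1],(800,600),interpolation=cv2.INTER_CUBIC))
E
```

```text
time: 4.7
tool_pos: [532.2, 141.2, 246.7]
tcp_rot: [3.141, 0.003, 0.221]
contact_force: [0.2, -1.0, -1.2]
grip_width: 49.1
finger_force: 30.0
time: 4.82
tool_pos: [531.8, 139.9, 247.0]
tcp_rot: [3.141, 0.003, 0.219]
contact_force: [-0.7, -0.4, -1.1]
grip_width: 48.9
finger_force: 30.0
```

View pics/w2.png

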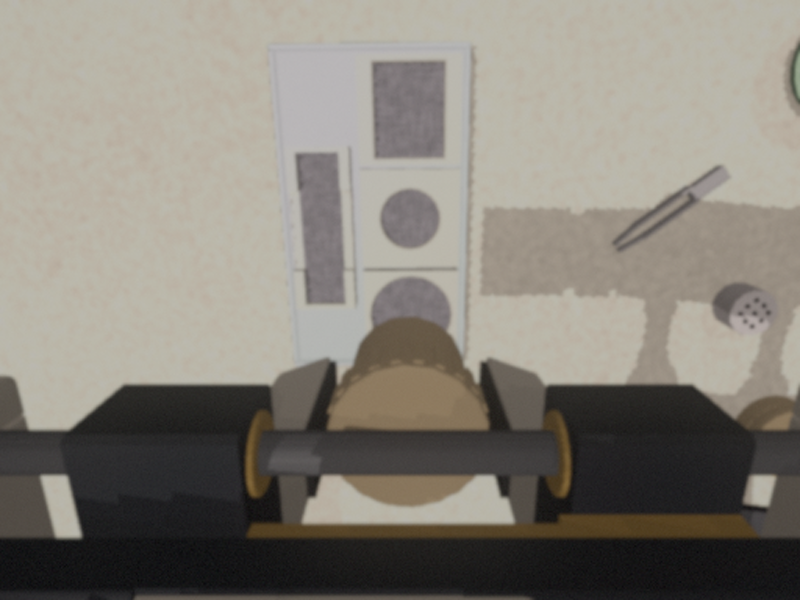

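The tray is well in view: oblong (409,109), small (410,218), large centred at column 410 with its top edge at row 277, and the cradle bed spanning (296–345, 152–304).

Run:
```python
import pickle
from h import *
np.set_printoptions(precision=1,suppress=True)
o,c=pickle.load(open("w2.pkl","rb")); T=toolT(o)@c["T_tool_cam"]
q={}
for k,uv,z in [("obl",(409,109),10),("small",(410,218),10),("lg top",(410,277),13),("lg l",(371,315),10),("lg r",(450,315),10),("cr tl",(296,152),12),("cr tr",(338,152),12),("cr bl",(306,304),12),("cr br",(346,304),12),("tray tl",(271,46),12),("tray tr",(471,44),12),("tray bl",(298,361),12),("cap",(750,309),24),("tw j",(725,172),5),("tw t",(617,246),5)]:
    q[k]=onz(c,uv,z,T=T); print(k,q[k])
d=q["obl"]-q["small"]; print(np.linalg.norm(d),np.arctan2(d[1],d[0]),"lg",q["small"]-d,"cr",sum(q[k] for k in("cr tl","cr tr","cr bl","cr br"))/4)
for a,b in (("cr tl","cr bl"),("cr tl","cr tr"),("tray tl","tray bl"),("tray tl","tray tr")):
    e=q[a]-q[b]; print(a,b,np.linalg.norm(e),np.arctan2(e[1],e[0]))
```

```text
obl [634.4 161.5  10. ]
small [556.4 143.2  10. ]
lg top [510.5 132.9  13. ]
lg l [470.8 157.3  10. ]
lg r [485.1  93.1  10. ]
cr tl [586.3 237.8  12. ]
cr tr [593.2 207.   12. ]
cr bl [469.2 211.4  12. ]
cr br [476.4 179.3  12. ]
tray tl [653.8 266.1  12. ]
tray tr [685.9 128.   12. ]
tray bl [417.2 209.9  12. ]
cap [ 546.8 -137.9   24. ]
tw j [643.5 -87.2   5. ]
tw t [570.2 -25.3   5. ]
80.12315591711392 0.23001889377894724 lg [478.4 125.   10. ] cr [531.3 208.8  12. ]
cr tl cr bl 119.97509339900907 0.221753320085939
cr tl cr tr 31.576226570220427 1.790307132156505
tray tl tray bl 243.13974711757476 0.2330828987085866
tray tl tray tr 141.77424501986434 1.7994004245937996
```

```bash
python3 go.py 480.3 126.3 35 0.222
```

```text
dp [-0.0528  0.0019  0.2124] rot [ 0.     0.002 -0.003] j6~1.61 t 4.88
```

```bash
python3 -m pendant '{"dp":[[-0.027,0.001,0.04],[-0.053,0.002,0.08],[-0.053,0.002,0.12],[-0.053,0.002,0.16],[-0.053,0.002,0.185],[-0.053,0.002,0.2],[-0.053,0.002,0.208],[-0.053,0.002,0.212]],"rotation":[[0,0,0],[0,0,0],[0,0,0],[0,0,0],[0,0,0],[0,0,0],[0,0,0],[0,0,0]]}'
python3 -m pendant '{"dp":[[0,0,0],[0,0,0.001]],"rotation":[[0,0,0],[0,0,0]]}'
```

```text
time: 5.88
tool_pos: [481.6, 127.3, 36.6]
tcp_rot: [3.141, -0.001, 0.22]
contact_force: [0.0, -0.2, -0.5]
grip_width: 48.8
finger_force: 30.0
time: 6.12
tool_pos: [481.8, 127.5, 36.1]
tcp_rot: [3.141, -0.001, 0.22]
contact_force: [0.2, 0.4, -0.7]
grip_width: 49.2
finger_force: 30.0
```

```bash
python3 -m pendant '{"dp":[[0,0,0.001],[0,0,0.002]],"rotation":[[0,0,0],[0,0,0]]}'
python3 -m pendant '{"dp":[[0,0,0],[0,0,0],[0,0,0],[0,0,-0.02],[0,0,-0.06],[0,0,-0.1],[0,0,-0.1]],"rotation":[[0,0,0],[0,0,0],[0,0,0],[0,0,0],[0,0,0],[0,0,0],[0,0,0]]}' 0.08
python3 go.py 607 -56.7 120 -0.671
```

```text
time: 6.38
tool_pos: [481.4, 127.5, 33.8]
tcp_rot: [3.141, -0.001, 0.22]
contact_force: [-2.2, -0.8, 13.3]
grip_width: 49.1
finger_force: 30.0
time: 7.25
tool_pos: [483.2, 127.7, 136.3]
tcp_rot: [3.141, -0.006, 0.22]
contact_force: [-0.5, 0.4, -0.4]
grip_width: 79.8
finger_force: 0.0
dp [0.0806 0.2069 0.017 ] rot [-0.002 -0.006  0.891] j6~2.15 t 7.25
```

```bash
python3 -m pendant '{"dp":[[0.013,0.035,0.0],[0.026,0.069,0.0],[0.04,0.103,0.0],[0.054,0.138,0.0],[0.067,0.172,0.005],[0.0806,0.207,0.01],[0.0806,0.207,0.04],[0.0806,0.207,0.05]],"rotation":[[0,0,0.15],[0,0,0.3],[0,0,0.45],[0,0,0.6],[0,0,0.75],[0,0,0.891],[0,0,0.891],[0,0,0.891]]}' 0.04
python3 go.py 607 -56.7 4 -0.671
```

```text
time: 8.25
tool_pos: [603.2, -56.9, 80.3]
tcp_rot: [3.139, 0.005, -0.672]
contact_force: [0.2, -0.3, 0.3]
grip_width: 40.1
finger_force: 0.0
dp [ 0.0032 -0.0028  0.0763] rot [ 0.002  0.005 -0.001] j6~2.15 t 8.25
```

```bash
python3 -m pendant '{"dp":[[0.001,-0.001,0.02],[0.002,-0.002,0.04],[0.002,-0.002,0.055],[0.002,-0.002,0.065],[0.002,-0.002,0.068]],"rotation":[[0,0,0],[0,0,0],[0,0,0],[0,0,0],[0,0,0]]}'
python3 go.py 607 -56.7 3 -0.671
```

```text
time: 8.88
tool_pos: [607.6, -56.5, 15.0]
tcp_rot: [3.141, 0.001, -0.671]
contact_force: [-0.6, -0.3, -0.2]
grip_width: 39.9
finger_force: 0.0
dp [-0.0004  0.0005  0.012 ] rot [ 0.     0.001 -0.   ] j6~2.15 t 8.88
```

```bash
python3 -m pendant '{"dp":[[0,0,0.006],[0,0,0.01],[0,0,0.011]],"rotation":[[0,0,0],[0,0,0],[0,0,0]]}'
python3 -m pendant '{"dp":[[0,0,0],[0,0,0],[0,0,0],[0,0,0]],"rotation":[[0,0,0],[0,0,0],[0,0,0],[0,0,0]]}' 0.0
```

```text
time: 9.25
tool_pos: [607.8, -56.7, 4.4]
tcp_rot: [3.142, -0.0, -0.671]
contact_force: [-0.0, -1.0, -0.1]
grip_width: 40.1
finger_force: 0.0
time: 9.75
tool_pos: [608.0, -56.7, 4.6]
tcp_rot: [-3.142, -0.0, -0.671]
contact_force: [-0.5, 0.6, 0.0]
grip_width: 13.6
finger_force: 30.0
```

```bash
python3 -m pendant '{"dp":[[0,0,-0.02],[0,0,-0.05],[0,0,-0.1],[0,0,-0.13],[0,0,-0.13]],"rotation":[[0,0,0],[0,0,0],[0,0,0],[0,0,0],[0,0,0]]}'
python3 go.py 531 209 130 0.222
```

```text
time: 10.38
tool_pos: [609.3, -57.0, 137.2]
tcp_rot: [-3.139, -0.005, -0.671]
contact_force: [-0.4, 0.1, -0.7]
grip_width: 13.5
finger_force: 30.0
dp [-0.2268 -0.1596  0.0064] rot [ 0.    -0.006 -0.893] j6~1.72 t 10.38
```

```bash
python3 -m pendant '{"dp":[[-0.04,-0.027,0],[-0.08,-0.054,0],[-0.12,-0.081,0],[-0.16,-0.108,0],[-0.2,-0.138,0],[-0.226,-0.16,0],[-0.226,-0.16,0],[-0.226,-0.16,0]],"rotation":[[0,0,-0.14],[0,0,-0.28],[0,0,-0.42],[0,0,-0.56],[0,0,-0.72],[0,0,-0.893],[0,0,-0.893],[0,0,-0.893]]}'
python3 go.py 531 209 35 0.222
python3 - <<'E'
from plant import get_obs, vision
import cv2, pickle
o=get_obs(); c=vision.capture("wrist"); pickle.dump((o,c),open("w3.pkl","wb"))
cv2.imwrite("pics/w3.png",cv2.resize(c["pixels"][:,:,::-1],(800,600),interpolation=cv2.INTER_CUBIC))
E
```

```text
time: 11.38
tool_pos: [530.0, 208.6, 133.4]
tcp_rot: [3.141, 0.002, 0.22]
contact_force: [0.1, -0.5, -0.1]
grip_width: 13.7
finger_force: 30.0
dp [ 0.0013 -0.0002  0.0983] rot [ 0.001  0.002 -0.002] j6~1.72 t 11.38
```

View pics/w3.png

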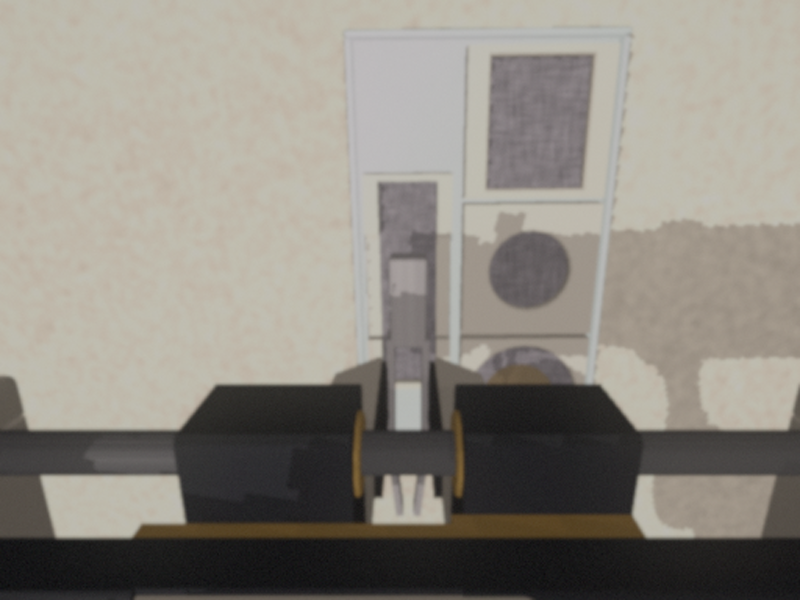

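The cradle's far stop is at row 182 (columns 380–438). The tweezers hang straight, with their solid end at (408,258).

Run:
```python
import pickle
from h import *
np.set_printoptions(precision=1,suppress=True)
o,c=pickle.load(open("w3.pkl","rb")); T=toolT(o)@c["T_tool_cam"]
e=np.array([np.cos(.222),np.sin(.222),0])
a=(onz(c,(380,182),12,T=T)+onz(c,(438,182),12,T=T))/2; print("cradle centre",a-59*e)
t=onz(c,(408,258),o["tool_pos"][2]+6,T=T); print("tweezers centre",t-48.5*e, o["tool_pos"])
for uv in ((528,270),(540,121)): print(onz(c,uv,10,T=T))
```

```text
cradle centre [531.8 207.9  12. ]
tweezers centre [528.1 207.7 139.4] [530.  208.6 133.4]
[555.9 142.9  10. ]
[635.1 160.1  10. ]
```

```bash
python3 -m pendant '{"dp":[[0.003,0,0.03],[0.003,0,0.06],[0.003,0,0.085],[0.003,0,0.1],[0.003,0,0.108],[0.003,0,0.108]],"rotation":[[0,0,0],[0,0,0],[0,0,0],[0,0,0],[0,0,0],[0,0,0]]}'
python3 go.py 533 208.5 17 0.222
```

```text
time: 12.18
tool_pos: [533.5, 209.5, 26.4]
tcp_rot: [3.141, 0.0, 0.221]
contact_force: [-0.3, -0.9, 0.4]
grip_width: 13.4
finger_force: 30.0
dp [-0.0007  0.0009  0.0094] rot [ 0.     0.    -0.001] j6~1.72 t 12.18
```

```bash
python3 -m pendant '{"dp":[[-0.0005,0.001,0.004],[-0.0005,0.001,0.007],[-0.0005,0.001,0.009]],"rotation":[[0,0,0],[0,0,0],[0,0,0]]}'
```

```text
time: 12.55
tool_pos: [533.1, 208.8, 17.5]
tcp_rot: [3.142, -0.0, 0.222]
contact_force: [-1.0, -0.0, -0.4]
grip_width: 13.5
finger_force: 30.0
```

```bash
python3 -m pendant '{"dp":[[0,0,0.001],[0,0,0.001]],"rotation":[[0,0,0],[0,0,0]]}'
```

```text
time: 12.8
tool_pos: [533.1, 208.8, 16.6]
tcp_rot: [3.142, -0.0, 0.222]
contact_force: [-0.8, -0.4, -0.0]
grip_width: 13.3
finger_force: 30.0
```

```bash
python3 -m pendant '{"dp":[[0,0,0.0005],[0,0,0.0005]],"rotation":[[0,0,0],[0,0,0]]}'
python3 -m pendant '{"dp":[[0,0,0],[0,0,0],[0,0,-0.02],[0,0,-0.07],[0,0,-0.12],[0,0,-0.12]],"rotation":[[0,0,0],[0,0,0],[0,0,0],[0,0,0],[0,0,0],[0,0,0]]}' 0.03
python3 go.py 597.2 -209.6 100 0.222
```

```text
time: 13.05
tool_pos: [533.1, 208.8, 16.6]
tcp_rot: [3.142, -0.0, 0.222]
contact_force: [-2.1, -0.0, 6.9]
grip_width: 13.4
finger_force: 30.0
time: 13.8
tool_pos: [535.5, 209.4, 140.1]
tcp_rot: [-3.142, -0.009, 0.222]
contact_force: [0.5, -0.5, -0.1]
grip_width: 30.1
finger_force: 0.0
dp [-0.0324  0.4223  0.0398] rot [-0.    -0.009 -0.   ] j6~1.01 t 13.8
```

```bash
python3 -m pendant '{"dp":[[-0.004,0.055,0],[-0.008,0.11,0],[-0.012,0.165,0],[-0.016,0.22,0],[-0.021,0.275,0],[-0.025,0.33,0.01],[-0.029,0.385,0.02],[-0.032,0.423,0.04]],"rotation":[[0,0,0],[0,0,0],[0,0,0],[0,0,0],[0,0,0],[0,0,0],[0,0,0],[0,0,0]]}' 0.05
python3 -m pendant '{"dp":[[0,0,0.02],[0,0,0.03],[0,0,0.03]],"rotation":[[0,0,0],[0,0,0],[0,0,0]]}'
python3 go.py 597.2 -209.6 9 0.222
python3 - <<'E'
from plant import get_obs, vision
import cv2, pickle
o=get_obs(); c=vision.capture("wrist"); pickle.dump((o,c),open("w4.pkl","wb"))
cv2.imwrite("pics/w4.png",cv2.resize(c["pixels"][:,:,::-1],(800,600),interpolation=cv2.INTER_CUBIC))
E
```

```text
time: 14.8
tool_pos: [594.9, -213.6, 94.9]
tcp_rot: [3.141, -0.0, 0.22]
contact_force: [1.0, 1.1, 0.6]
grip_width: 49.8
finger_force: 0.0
time: 15.18
tool_pos: [594.2, -210.1, 64.8]
tcp_rot: [-3.14, 0.002, 0.222]
contact_force: [-0.2, -0.0, 0.3]
grip_width: 50.0
finger_force: 0.0
dp [0.0031 0.0002 0.0557] rot [-0.002  0.002  0.   ] j6~1.01 t 15.18
```

View pics/w4.png

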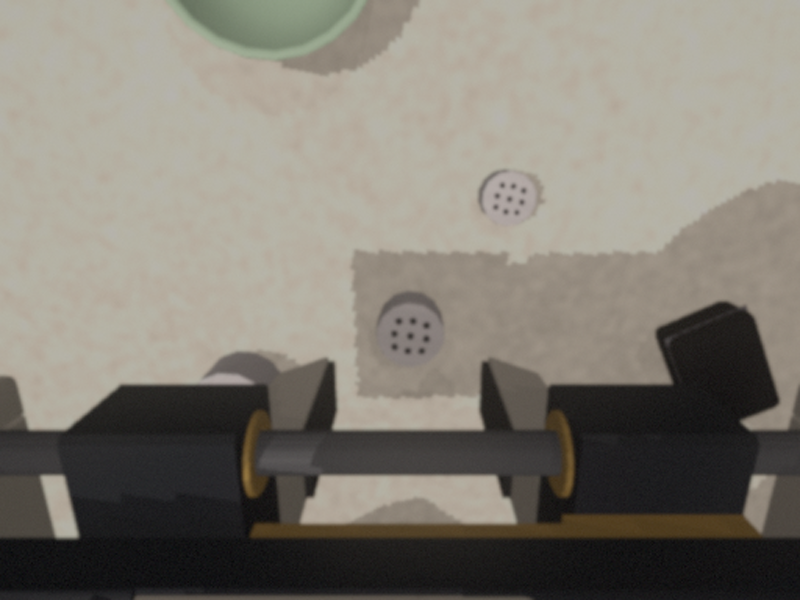

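The capsule top is centred at (410,336) and about 66 px across, between the fingers.

```bash
python3 - <<'E'
import pickle
from h import *
o,c=pickle.load(open("w4.pkl","rb")); T=toolT(o)@c["T_tool_cam"]
print(onz(c,(410,336),20,T=T), np.linalg.norm(onz(c,(377,334),20,T=T)-onz(c,(443,334),20,T=T)))
E
python3 go.py 597 -210 9 .222
```

```text
[ 595.27630084 -211.13714889   20.        ] 28.57416795849816
dp [0.0021 0.0002 0.0568] rot [-0.     0.     0.001] j6~1.01 t 15.22
```

```bash
python3 -m pendant '{"dp":[[0.001,0.0005,0.02],[0.0015,0.0005,0.04],[0.0015,0.0005,0.052],[0.0015,0.0005,0.056],[0.0015,0.0005,0.056]],"rotation":[[0,0,0],[0,0,0],[0,0,0],[0,0,0],[0,0,0]]}'
python3 -m pendant '{"dp":[[0,0,0],[0,0,0],[0,0,0],[0,0,0]],"rotation":[[0,0,0],[0,0,0],[0,0,0],[0,0,0]]}' 0.015
python3 -m pendant '{"dp":[[0,0,-0.02],[0,0,-0.06],[0,0,-0.12],[0,0,-0.12]],"rotation":[[0,0,0],[0,0,0],[0,0,0],[0,0,0]]}'
python3 go.py 556.3 143.5 120 .222;python3 go.py 556.3 143.5 30 .222
```

```text
time: 15.85
tool_pos: [596.8, -211.1, 10.4]
tcp_rot: [3.141, -0.0, 0.222]
contact_force: [-0.7, 0.7, -0.3]
grip_width: 50.0
finger_force: 0.0
time: 16.35
tool_pos: [596.7, -211.2, 10.4]
tcp_rot: [3.141, -0.001, 0.222]
contact_force: [-0.8, 0.4, 2.1]
grip_width: 28.0
finger_force: 30.0
time: 16.85
tool_pos: [599.2, -212.4, 135.6]
tcp_rot: [3.135, -0.008, 0.222]
contact_force: [-0.5, 0.2, -1.3]
grip_width: 27.9
finger_force: 30.0
dp [ 0.0363 -0.3567  0.0135] rot [ 0.007 -0.008 -0.   ] j6~1.60 t 16.85
dp [ 0.0356 -0.3573  0.1035] rot [ 0.007 -0.008 -0.   ] j6~1.60 t 16.85
```

```bash
python3 -m pendant '{"dp":[[0.005,-0.05,0],[0.01,-0.1,0],[0.015,-0.15,0],[0.02,-0.2,0],[0.025,-0.25,0],[0.03,-0.3,0],[0.035,-0.345,0],[0.036,-0.357,0]],"rotation":[[0,0,0],[0,0,0],[0,0,0],[0,0,0],[0,0,0],[0,0,0],[0,0,0],[0,0,0]]}'
python3 -m pendant '{"dp":[[0,0,0.02],[0,0,0.05],[0,0,0.08],[0,0,0.1],[0,0,0.1]],"rotation":[[0,0,0],[0,0,0],[0,0,0],[0,0,0],[0,0,0]]}'
python3 go.py 556.8 143.5 20 .222
python3 - <<'E'
from plant import get_obs, vision
import cv2, pickle
o=get_obs(); c=vision.capture("wrist"); pickle.dump((o,c),open("w5.pkl","wb"))
cv2.imwrite("pics/w5.png",cv2.resize(c["pixels"][:,:,::-1],(800,600),interpolation=cv2.INTER_CUBIC))
E
```

```text
time: 17.85
tool_pos: [551.9, 147.5, 129.0]
tcp_rot: [-3.141, 0.002, 0.225]
contact_force: [-0.4, -0.1, -0.2]
grip_width: 28.0
finger_force: 30.0
time: 18.48
tool_pos: [551.7, 144.1, 28.0]
tcp_rot: [-3.141, 0.004, 0.221]
contact_force: [-0.3, 0.9, 0.5]
grip_width: 27.7
finger_force: 30.0
dp [0.0049 0.0017 0.0079] rot [-0.     0.004 -0.001] j6~1.60 t 18.48
```

View pics/w5.png

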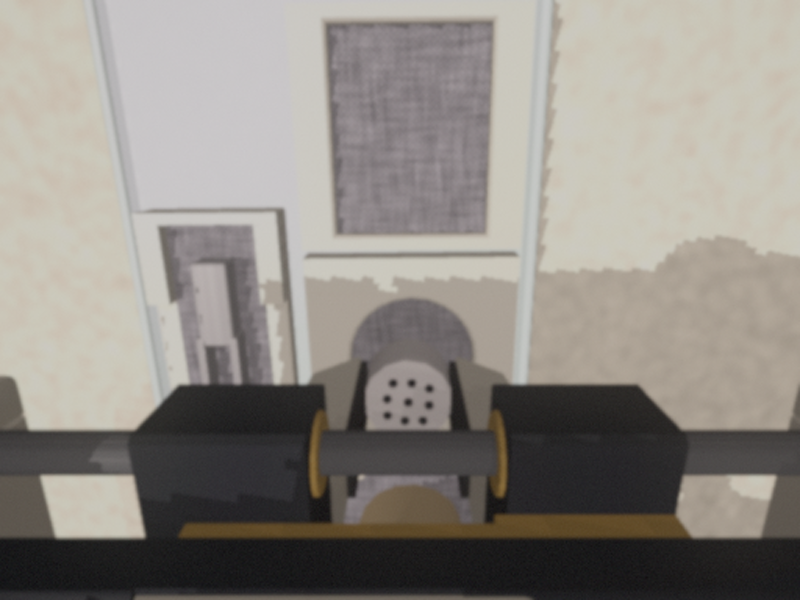

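The tweezers lie in the cradle. The held capsule's top is at (409,401), and the recess's far edge is at (411,298).

```bash
python3 - <<'E'
import pickle
from h import *
o,c=pickle.load(open("w5.pkl","rb")); T=toolT(o)@c["T_tool_cam"]
e=np.array([np.cos(.222),np.sin(.222),0])
print("recess",onz(c,(411,298),14,T=T)-23*e,"capsule",onz(c,(409,400),37.6,T=T),"obl",onz(c,(410,126),8,T=T))
s=onz(c,(212,262),22,T=T); print("tw",s-48.5*e)
E
python3 go.py 556.3 143.5 19 .222
```

```text
recess [556.31463533 143.61535615  14.        ] capsule [551.24227876 143.25297441  37.6       ] obl [635.75774979 161.93661245   8.        ]
tw [531.49626596 206.37347815  22.        ]
dp [0.0034 0.0016 0.0102] rot [ 0.     0.002 -0.001] j6~1.60 t 18.52
```

```bash
python3 -m pendant '{"dp":[[0.004,0.001,0.002],[0.004,0.001,0.006],[0.004,0.001,0.009],[0.004,0.001,0.01]],"rotation":[[0,0,0],[0,0,0],[0,0,0],[0,0,0]]}'
```

```text
time: 19.02
tool_pos: [557.0, 145.0, 19.8]
tcp_rot: [3.142, 0.0, 0.222]
contact_force: [0.3, -0.3, -0.2]
grip_width: 27.4
finger_force: 30.0
```

```bash
python3 -m pendant '{"dp":[[0,0,0.0005],[0,0,0.001],[0,0,0.001]],"rotation":[[0,0,0],[0,0,0],[0,0,0]]}'
```

```text
time: 19.4
tool_pos: [557.2, 145.0, 19.0]
tcp_rot: [3.142, -0.0, 0.222]
contact_force: [-0.4, 0.5, -1.0]
grip_width: 27.9
finger_force: 30.0
```

```bash
python3 -m pendant '{"dp":[[0,0,0.0005],[0,0,0.001],[0,0,0.001]],"rotation":[[0,0,0],[0,0,0],[0,0,0]]}'
python3 -m pendant '{"dp":[[0,0,0],[0,0,0],[0,0,0],[0,0,-0.02],[0,0,-0.07],[0,0,-0.12],[0,0,-0.12]],"rotation":[[0,0,0],[0,0,0],[0,0,0],[0,0,0],[0,0,0],[0,0,0],[0,0,0]]}' 0.045
python3 go.py 609.5 -349.5 130 0.672
```

```text
time: 19.77
tool_pos: [557.3, 145.0, 18.4]
tcp_rot: [3.141, -0.0, 0.222]
contact_force: [-2.1, -1.1, 4.7]
grip_width: 27.6
finger_force: 30.0
time: 20.65
tool_pos: [559.7, 145.3, 142.2]
tcp_rot: [3.141, -0.009, 0.222]
contact_force: [-0.9, -0.4, -1.0]
grip_width: 45.0
finger_force: 0.0
dp [-0.0604  0.4937  0.0121] rot [ 0.003 -0.008 -0.45 ] j6~0.38 t 20.65
```

```bash
python3 -m pendant '{"dp":[[-0.007,0.061,0],[-0.014,0.122,0],[-0.021,0.183,0],[-0.028,0.244,0],[-0.036,0.305,0],[-0.044,0.366,0],[-0.052,0.427,0],[-0.06,0.485,0.01]],"rotation":[[0,0,-0.06],[0,0,-0.12],[0,0,-0.18],[0,0,-0.24],[0,0,-0.3],[0,0,-0.36],[0,0,-0.41],[0,0,-0.45]]}' 0.07
python3 -m pendant '{"dp":[[0,0.005,0.02],[0,0.005,0.04],[0,0.005,0.04]],"rotation":[[0,0,0],[0,0,0],[0,0,0]]}'
python3 go.py 609.5 -349.5 10 0.672
python3 - <<'E'
from plant import get_obs, vision
import cv2, pickle
o=get_obs(); c=vision.capture("wrist"); pickle.dump((o,c),open("w6.pkl","wb"))
cv2.imwrite("pics/w6.png",cv2.resize(cv2.convertScaleAbs(c["pixels"][:,:,::-1],alpha=1.6),(800,600),interpolation=cv2.INTER_CUBIC))
E
```

```text
time: 21.65
tool_pos: [605.2, -343.5, 127.3]
tcp_rot: [3.141, -0.0, 0.673]
contact_force: [-0.0, 1.0, 0.5]
grip_width: 69.9
finger_force: 0.0
time: 22.02
tool_pos: [607.0, -343.4, 84.5]
tcp_rot: [-3.135, 0.002, 0.672]
contact_force: [0.8, 0.2, 0.5]
grip_width: 70.3
finger_force: 0.0
dp [-0.0018  0.0068  0.0745] rot [-0.006  0.002  0.   ] j6~0.38 t 22.02
```

View pics/w6.png

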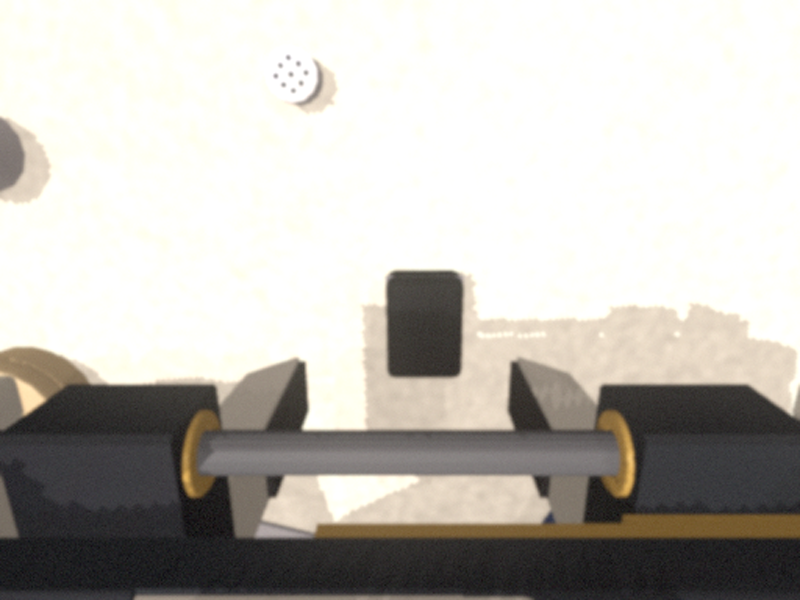

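The case's top face spans (387–462, 276–377), aligned with the tool, with its centre at (425,326).

```bash
python3 - <<'E'
import pickle
from h import *
o,c=pickle.load(open("w6.pkl","rb")); T=toolT(o)@c["T_tool_cam"]
q=onz(c,(425,326),24,T=T);print(q,[np.linalg.norm(onz(c,a,24,T=T)-onz(c,b,24,T=T)) for a,b in (((387,326),(462,326)),((425,276),(425,377)))])
E
python3 go.py 608.5 -350 10 .672
```

```text
[ 611.53515513 -349.76602154   24.        ] [np.float64(34.798607039985434), np.float64(49.9484342376536)]
dp [-0.0033  0.0054  0.0763] rot [-0.003  0.001  0.   ] j6~0.38 t 22.07
```

```bash
python3 -m pendant '{"dp":[[-0.001,0.006,0.01],[-0.0015,0.006,0.03],[-0.0015,0.006,0.055],[-0.0015,0.006,0.07],[-0.0015,0.006,0.075],[-0.0015,0.006,0.075]],"rotation":[[0,0,0],[0,0,0],[0,0,0],[0,0,0],[0,0,0],[0,0,0]]}'
python3 -m pendant '{"dp":[[0,0,0],[0,0,0],[0,0,0],[0,0,0]],"rotation":[[0,0,0],[0,0,0],[0,0,0],[0,0,0]]}' 0.02
python3 -m pendant '{"dp":[[0,0,-0.02],[0,0,-0.06],[0,0,-0.12],[0,0,-0.12]],"rotation":[[0,0,0],[0,0,0],[0,0,0],[0,0,0]]}'
python3 go.py 635 161 130 .222
```

```text
time: 22.82
tool_pos: [611.3, -351.0, 13.3]
tcp_rot: [3.141, -0.0, 0.672]
contact_force: [0.7, -0.7, 0.5]
grip_width: 70.2
finger_force: 0.0
time: 23.32
tool_pos: [611.1, -350.9, 13.2]
tcp_rot: [3.141, -0.0, 0.672]
contact_force: [-0.1, 1.4, 1.0]
grip_width: 35.6
finger_force: 30.0
time: 23.82
tool_pos: [613.9, -352.8, 141.3]
tcp_rot: [3.129, -0.004, 0.672]
contact_force: [1.6, -0.0, -0.9]
grip_width: 35.5
finger_force: 30.0
dp [ 0.3364 -0.3891  0.0075] rot [ 0.012 -0.006  0.45 ] j6~1.60 t 23.82
```

```bash
python3 -m pendant '{"dp":[[0.034,-0.039,0],[0.07,-0.081,0],[0.107,-0.124,0],[0.144,-0.167,0],[0.181,-0.21,0],[0.218,-0.253,0],[0.255,-0.295,0],[0.29,-0.335,0]],"rotation":[[0,0,0.06],[0,0,0.12],[0,0,0.18],[0,0,0.24],[0,0,0.3],[0,0,0.36],[0,0,0.41],[0,0,0.45]]}'
python3 go.py 635 161 40 .222
```

```text
time: 24.82
tool_pos: [629.2, 93.8, 133.3]
tcp_rot: [3.141, -0.0, 0.221]
contact_force: [-0.5, 0.1, -1.3]
grip_width: 35.5
finger_force: 30.0
dp [ 0.0203 -0.0643  0.0933] rot [ 0.    -0.    -0.001] j6~1.60 t 24.82
```

```bash
python3 -m pendant '{"dp":[[0.01,-0.032,0],[0.0195,-0.06,0],[0.0195,-0.066,0.02],[0.0195,-0.066,0.05],[0.0195,-0.066,0.08],[0.0195,-0.066,0.093],[0.0195,-0.066,0.093]],"rotation":[[0,0,0],[0,0,0],[0,0,0],[0,0,0],[0,0,0],[0,0,0],[0,0,0]]}'
python3 -m pendant '{"dp":[[0,0,0]],"rotation":[[0,0,0]]}'
python3 go.py 635 161 22 .222
python3 - <<'E'
from plant import get_obs, vision
import cv2, pickle
o=get_obs(); c=vision.capture("wrist"); pickle.dump((o,c),open("w7.pkl","wb"))
cv2.imwrite("pics/w7.png",cv2.resize(cv2.convertScaleAbs(c["pixels"][:,:,::-1],alpha=1.3),(800,600),interpolation=cv2.INTER_CUBIC))
E
```

```text
time: 25.7
tool_pos: [633.6, 160.4, 39.5]
tcp_rot: [-3.142, 0.001, 0.222]
contact_force: [0.2, 0.5, 0.7]
grip_width: 35.9
finger_force: 30.0
time: 25.82
tool_pos: [634.9, 160.5, 41.4]
tcp_rot: [3.141, -0.002, 0.222]
contact_force: [0.5, -0.7, -0.7]
grip_width: 35.6
finger_force: 30.0
dp [ 0.0002 -0.0004  0.0194] rot [ 0.    -0.002 -0.   ] j6~1.60 t 25.82
```

View pics/w7.png

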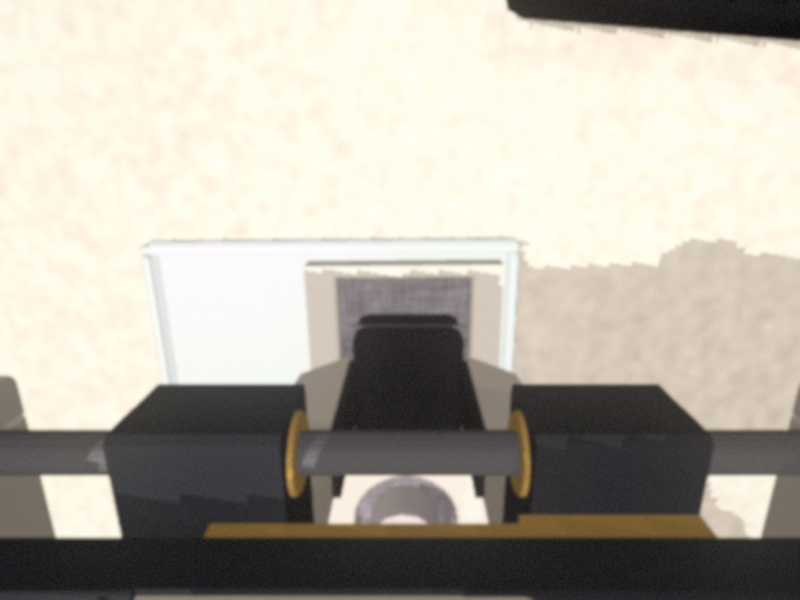

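The recess's far edge is at row 277 (columns 337–470). The held case's far edge is at row 316 (lower) and row 327 (upper).

Run:
```python
import pickle
from h import *
o,c=pickle.load(open("w7.pkl","rb")); T=toolT(o)@c["T_tool_cam"]
e=np.array([np.cos(.222),np.sin(.222),0])
print("recess",onz(c,(403.5,277),14,T=T)-33*e,"case",onz(c,(408,316),28.2,T=T)-25*e,onz(c,(408,327),52.2,T=T)-25*e,o["tool_pos"])
```

```text
recess [633.42128294 161.56598288  14.        ] case [630.95843818 159.25284786  28.2       ] [635.37477496 160.26778353  52.2       ] [634.89471472 160.54615844  41.37714831]
```

```bash
python3 -m pendant '{"dp":[[0,-0.001,0.006],[0,-0.001,0.012],[0,-0.001,0.017],[0,-0.001,0.019],[0,-0.001,0.019]],"rotation":[[0,0,0],[0,0,0],[0,0,0],[0,0,0],[0,0,0]]}'
```

```text
time: 26.5
tool_pos: [633.7, 161.5, 21.2]
tcp_rot: [3.142, 0.0, 0.222]
contact_force: [-1.2, 0.3, 2.2]
grip_width: 35.8
finger_force: 30.0
```

```bash
python3 -m pendant '{"dp":[[0,0,0.0005],[0,0,0.001],[0,0,0.001]],"rotation":[[0,0,0],[0,0,0],[0,0,0]]}'
```

```text
time: 26.88
tool_pos: [633.7, 161.5, 21.2]
tcp_rot: [3.141, -0.0, 0.222]
contact_force: [-3.6, -0.1, 9.8]
grip_width: 35.6
finger_force: 30.0
```

Seated. I'll release, back up to a viewpoint and verify.

```bash
python3 -m pendant '{"dp":[[0,0,0],[0,0,0],[0,0,0],[0,0,-0.02],[0,0,-0.07],[0,0,-0.12],[0,0,-0.18],[0,0,-0.18]],"rotation":[[0,0,0],[0,0,0],[0,0,0],[0,0,0],[0,0,0],[0,0,0],[0,0,0],[0,0,0]]}' 0.055
python3 -m pendant '{"dp":[[-0.02,0,-0.03],[-0.02,0,-0.05],[-0.02,0,-0.05],[-0.02,0,-0.05]],"rotation":[[0,0,0],[0,0,0],[0,0,0],[0,0,0]]}'
python3 - <<'E'
from plant import get_obs, vision
import cv2, pickle, numpy as np
o=get_obs(); d={n:vision.capture(n) for n in("wrist","side","scene")}; pickle.dump((o,d),open("w8.pkl","wb"))
cv2.imwrite("pics/w8.png",cv2.resize(d["wrist"]["pixels"][:,:,::-1],(800,600),interpolation=cv2.INTER_CUBIC))
cv2.imwrite("pics/side8.png",cv2.resize(d["side"]["pixels"][:,:,::-1],(800,600),interpolation=cv2.INTER_CUBIC))
E
```

```text
time: 27.88
tool_pos: [636.5, 161.9, 206.0]
tcp_rot: [3.14, -0.011, 0.222]
contact_force: [-0.1, -0.1, -0.1]
grip_width: 55.2
finger_force: 0.0
time: 28.38
tool_pos: [613.8, 157.0, 248.1]
tcp_rot: [-3.141, 0.003, 0.222]
contact_force: [-0.2, -0.6, -0.3]
grip_width: 55.3
finger_force: 0.0
```

View pics/w8.png

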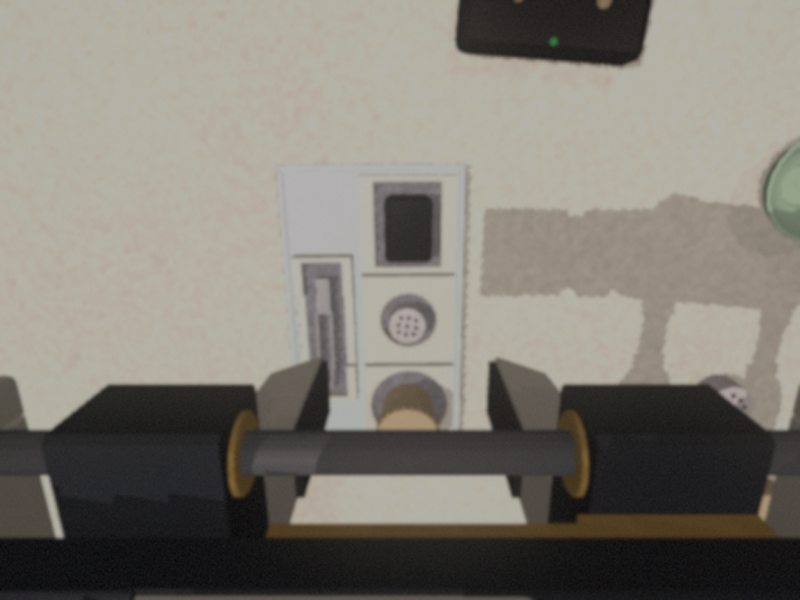

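View pics/side8.png

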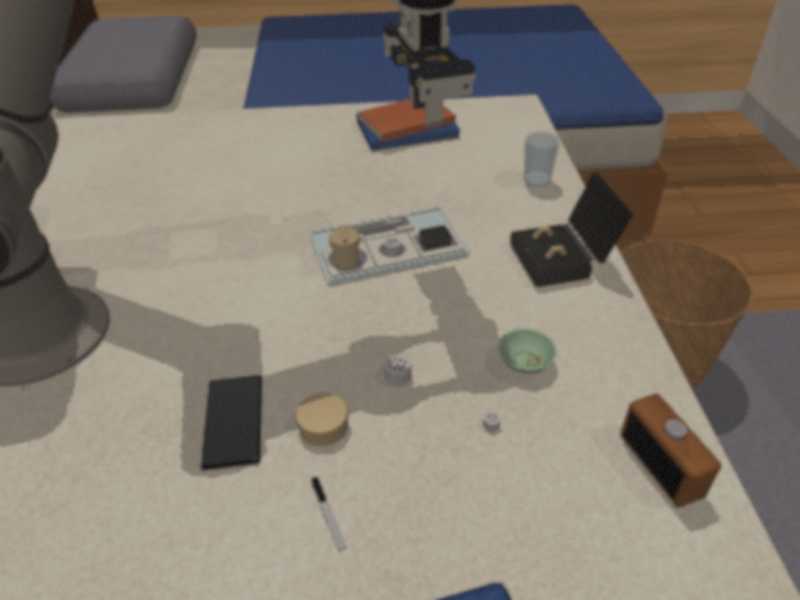

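The wrist picture shows the case (409,228), capsule (408,322), tweezers (324,330) and jar (408,405) all upright inside their recesses. In the side picture the cream jar and nail file have not moved.

```bash
python3 -c "
from plant import workorder; print(workorder.close_job())"
```

```text
the job is handed in; nothing more can be done
None
```

I put all four kit pieces in their own bays in the tray, left the cream jar and nail file where they were, and handed the job in at about 28.5 s; the final pictures show every piece seated, but the hand-in returned no verdict.

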